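Refill the parts bin from the tape dispenser

ROBOT

A 6-joint arm with a two-finger parallel gripper is mounted at the origin on a cart in front of the work surface, level with it; the furniture and walls round the work are solid. World frame = base frame: x ahead of the robot, y to its left, z up, the work surface at z = 0. Lengths are in m, angles in rad, forces in N, time in s.
With the tool pointing down it reaches from about 0.425 to 0.95 m from the base axis. Payload 14.7 kg.
Tool frame: the origin (TCP) lies midway between the tips of the shut fingers; the grasp point (between the pads) lies arm.grip_depth behind it (arm.grip_depth is the distance from the TCP to the grasp point, in m); z points along the fingers, y is the line along which they close (so a half turn about z gives the same grasp; the last joint's range is limited). The gripper opens to 85 mm and grips with 20 to 120 N. Pads are 22 mm wide; open, the fingers measure 114 mm over their backs; the gripper's body (76 mm by 85 mm) begins 54 mm behind the grasp point. The pads swing forward as they close: fully open they stand 13 mm farther back than shut.
Start: joints at [-1.364, 0.48, 1.596, -0, 1.065, -0.047], TCP at [0.163, -0.629, 0.231] pointing down, gripper open.
Joint ranges: [-2.75, 2.75], [-0.82, 2.05], [0.23, 2.67], [-1.56, 4.7], [0.09, 2.69], [-2.92, 2.92]. Speed limits (rad/s): [1.89, 1.89, 2.39, 3.01, 3.01, 3.01].

INTERFACE

Orientations are given as a unit quaternion [w, x, y, z].
In Python, from plant import arm, claw, planner, eyes gives the robot as it stands. Calls block until the motion is done:
- arm.goto(position, orientation): joint-space move of the TCP to a pose.
- arm.line_to(position, speed=0.15, rotation=None): straight line of the TCP; rotation=None keeps the orientation; speed is the mean speed in m/s.
- arm.move_j(angles): joint-space move.
- claw.command_gripper(opening, f_grip=None): opening from 0.0 (shut) to 1.0 (fully open); f_grip is the grip in N (None keeps the last); returns when the fingers have stopped.
- arm.dwell(seconds).
- planner.inverse_kinematics(position, orientation): joint angles nearest the present ones, or None.
- arm.observe(): the state.
- eyes.capture(name): name is "scene" or "top" or "wrist"; returns (picture, depth): 420x560x3 uint8, red, green, blue; 420x560 float32, m along the optical axis (not along the pixel's ray), 0 where there is no reading.
- eyes.camera_info(name): a dict with "fovy" (degrees; the focal length in pixels is half the picture's height over the tangent of half this angle, whatever the lens; pixels are square), "cx", "cy" (the principal point, pixels), "xyz" and "attitude" of the camera in the world; the wrist camera has in their place "mount" (4x4, takes a point from camera to tool coordinates, whose origin is the TCP and whose axes are the flange's). Camera axes: x right, y down, z forward; pixel columns grow to the right and rows downward; lengths in m; the calibration is good to about 2 mm. A picture is of the moment at which its call begins: read the wrist's pose just before it. camera_info takes no time and is no camera call.
A pose or a line that the arm cannot do raises arm.MotionError and nothing moves.
- arm.hand_in(): hands the job in; it is judged then, once.
The state is a dict: "t": time; "joints": joint angles; "joint_vel": joint speeds; "effort": joint torques, N m; "tool_pos": TCP position; "orientation": TCP orientation; "wrist_force": force on the tool from outside, world axes, zero at the start; "moment": the same for the moment, N m; "grip_width": opening from 0.0 (shut) to 1.0 (fully open); "finger_force": force on a finger pad.
Only numpy, scipy, OpenCV 4.12 (cv2) and the standard library are available. Lean on these libraries where they do the work, as an engineer would, in place of code of your own. Each camera call takes 0.05 s, during which the arm holds its last target. There are 200 camera calls.

TASK

The glue bottle stands in the way in front of the tape dispenser: move it first, and stand it upright on the bench at least 25 cm away from the dispenser's mouth. Then take the orange bin by its handle, hold it up level under the mouth and push the yellow paddle in with it until the gate has let all three rolls of tape slide into the bin. Set the filled bin down (do not drop it) in the middle of the blue mat and let go; let no roll fall beside the bin and leave the other things on the bench where they are.

Things in the scene. Friction and masses are not known exactly. Their poses are not given: they have to be found in the camera images.
- dispenser: fixed gravity dispenser: blue-walled chute, 72 mm wide, 33 deg down to its front (-x), rolls queued behind a red gate. Origin on the bench below the chute's lip, +x uphill. Chute x 0 to 0.16, up to 0.28 m high; gate guides x -0.05 to 0.01, 83 mm wide, up to 0.22 m; legs and foot plate (130 mm wide) x 0.05 to 0.20. Below and before the lip (x < 0.05) the bench is open but for the paddle
- mouth (a point): middle of the chute's lip where the rolls slide off, 145 mm above the bench; the rolls leave towards -x of the dispenser and fall within 0.1 m of it
- paddle (a joint): yellow spring paddle under the lip: 0 = out (at rest), 0.026 = fully pushed in, sliding to +x of the dispenser; 1.5 N to start, about 5 N fully in; springs back when let go. It raises the gate by 1.35 times its travel
- paddle_face (a point): middle of the paddle's front face, 7.5 mm in front of the lip (x = -0.0075 in the dispenser's frame at rest), 110 mm above the bench; the plate is 80 mm wide and 40 mm high (90 to 130 mm above the bench)
- gate (a joint): red gate at the lip: 0 = shut, 0.035 = fully raised (along the normal of the chute); a roll passes from about 0.022; it drops shut when the paddle is let go
- bin: orange open-topped bin, loose, 0.12 to 0.2 kg, 120 (its x) x 110 (its y) x 60 mm high, walls and floor 4 mm; origin under the centre of the box, z up. A black bar handle sticks out of its -x side. With its underside 50 to 65 mm above the bench its +x wall meets the paddle and its rim clears the chute
- bin_handle (a point): grip point in the middle of the bin's black handle, 100 mm from the box's centre along its -x, 42 mm above the bin's underside; the handle is a level bar 80 mm long (along the bin's x), 16 mm wide, 28 mm high
- mat: blue mat, fixed, 180 x 170 x 3 mm, origin under its centre
- glue_bottle: white glue bottle with a red pointed cap, standing; round, 36 mm across, 105 mm high with its cap (the straight body goes up to about 65 mm), 0.1 kg or less; origin under its centre, z up. Unlisted things stay put: a solder reel and a phone near the front edge (x < 0.42, y -0.2 to 0.08) and equipment beyond y = 0.5, y = -0.48 and x = 0.7
- tape_1: roll of black tape (number 1 from the lip); origin in the middle of its flat underside
- tape_2: roll of black tape (number 2 from the lip); origin in the middle of its flat underside
- tape_3: roll of black tape (number 3 from the lip); origin in the middle of its flat underside
- tape_1_mid (a point): roll of black tape, 53 mm across and 19 mm thick, 50 g; starts lying flat in the dispenser's chute; this point is its centre
- tape_2_mid (a point): roll of black tape, 53 mm across and 19 mm thick, 50 g; starts lying flat in the dispenser's chute; this point is its centre
- tape_3_mid (a point): roll of black tape, 53 mm across and 19 mm thick, 50 g; starts lying flat in the dispenser's chute; this point is its centre
- meter: yellow hand-held meter lying on the bench, 146 (its x) x 76 x 45 mm, leave alone; origin under its centre
- power_module: green supply board with battery pack, 58 (its x) x 94 x 38 mm, leave alone; origin under its centre
- long_nose: blue long-nose pliers lying flat, 160 (its x) x 44 x 11 mm, leave alone; origin under its centre
- transformer: small transformer with loose wires, 99 (its x) x 64 x 48 mm, leave alone; origin under its centre

How it is judged:
By the outcome, as a careful person would: the job done as asked, in the order asked, and still so for the second after the job is handed in, with the robot touching nothing.
It also fails if it takes over 72 s, if anything falls off the work surface, if the arm or the gripper's body presses on something with over 40 N, if the wrist force passes 120 N, or if a joint passes its speed limit or range.

## Working session

There is one attempt and no reset: what is moved stays moved. The work goes in short steps, each a Python script; the robot and the scene stay as the last script left them, time stands still between calls to the robot, and variables do not carry over. Pictures are saved under pics/ and viewed, at most 14 in all, crops included, and the job is handed in when it is done.

```bash
ls; mkdir -p pics
python3 - <<'E'
from plant import arm, claw, planner, eyes
import cv2, numpy as np
for n in ("scene","top"):
    p,d=eyes.capture(n); cv2.imwrite(f"pics/{n}0.png",p[:,:,::-1]); np.savez(f"{n}0.npz",p=p,d=d)
    print(n,eyes.camera_info(n),d.min(),d.max())
print(eyes.camera_info("wrist")); print(arm.grip_depth, arm.observe())
E
```

```text
pics
scene {'fovy': 44.29198733145387, 'cx': 277.29856181126485, 'cy': 213.10577137002898, 'xyz': array([-0.51654707,  0.58843197,  1.26874562]), 'attitude': array([ 0.21369559, -0.47235992,  0.78146835, -0.34715634])} 0.0 2.7871192
top {'fovy': 42.72036145665021, 'cx': 278.6382974118587, 'cy': 207.18848433536618, 'xyz': array([0.36800696, 0.01604247, 1.59798436]), 'attitude': array([ 0.04328127, -0.70339146,  0.70677611, -0.06192499])} 0.0 2.3502014
{'fovy': 62.256872913577546, 'cx': 276.06166713564596, 'cy': 205.9919867022467, 'mount': array([[ 3.29372844e-04, -9.60808552e-01, -2.77212585e-01,
         7.13243433e-02],
       [ 9.99999734e-01,  4.96707426e-04, -5.33410077e-04,
        -2.21938175e-04],
       [ 6.50198513e-04, -2.77212336e-01,  9.60808461e-01,
        -1.43383900e-01],
       [ 0.00000000e+00,  0.00000000e+00,  0.00000000e+00,
         1.00000000e+00]])}
0.0187 {'t': 0.1, 'joints': array([-1.36357568e+00,  4.80749116e-01,  1.59680599e+00,  3.28949611e-05,
        1.06508826e+00, -4.65968151e-02]), 'joint_vel': array([ 0.00091838, -0.00178287, -0.00208302,  0.00111785, -0.00027836,
       -0.00016369]), 'effort': array([-1.58493604e-04, -9.52254295e+01, -4.31040072e+01, -2.38269158e-04,
        5.19134177e-03,  5.85763996e-05]), 'tool_pos': array([ 0.16317413, -0.62881339,  0.23075136]), 'orientation': array([-5.24815134e-04,  9.91958762e-01,  1.26560416e-01, -2.78086590e-05]), 'wrist_force': array([-0.41724629,  0.23095466, -0.41230249]), 'moment': array([-0.06905756, -0.03375311,  0.02626005]), 'finger_force': 0.0, 'grip_width': 1.000653441061727}
```

View pics/top0.png

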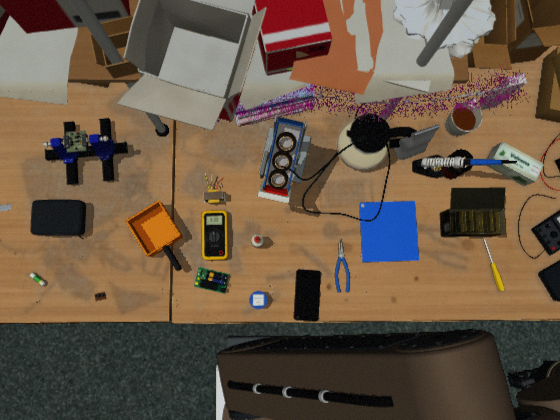

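View pics/scene0.png

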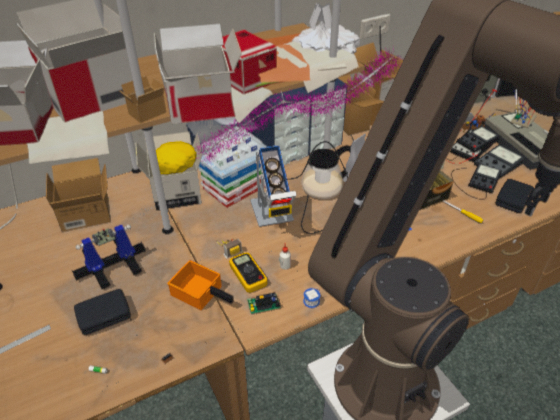

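The top view shows the dispenser (front edge near 276,198, back near 290,122), the bottle (258,241), the bin (153,229) with its handle end at (180,268), and the mat (389,231). The meter is at (215,235), the board at (212,280) and the pliers at (343,267). The scene view agrees with this.

```bash
cat > h.py <<'E'
import numpy as np, cv2
from scipy.spatial.transform import Rotation as R
from plant import arm, claw, planner, eyes
def q2R(q): return R.from_quat([q[1],q[2],q[3],q[0]]).as_matrix()
def R2q(M): x=R.from_matrix(M).as_quat(); return np.array([x[3],x[0],x[1],x[2]])
def cam(n,st=None):
    c=eyes.camera_info(n); f=210/np.tan(np.radians(c["fovy"])/2)
    if n=="wrist":
        T=c["mount"]; Rt=q2R(st["orientation"]); return f,c["cx"],c["cy"],np.array(st["tool_pos"])+Rt@T[:3,3],Rt@T[:3,:3]
    return f,c["cx"],c["cy"],np.array(c["xyz"]),q2R(c["attitude"])
def cloud(C,d):
    f,cx,cy,o,M=C; v,u=np.mgrid[:d.shape[0],:d.shape[1]]
    P=np.stack([(u-cx)/f*d,(v-cy)/f*d,d],-1)@M.T+o; P[d<=0]=np.nan; return P
def plane(C,uv,z):
    f,cx,cy,o,M=C; uv=np.atleast_2d(uv).astype(float)
    r=np.c_[(uv-[cx,cy])/f,np.ones(len(uv))]@M.T; return o+r*((z-o[2])/r[:,2])[:,None]
def hsv(p,lo,hi): return cv2.inRange(cv2.cvtColor(p,cv2.COLOR_RGB2HSV),lo,hi)>0
def down(yaw):  # tool z down, tool y (closing) along world direction yaw
    y=np.array([np.cos(yaw),np.sin(yaw),0]); z=np.array([0,0,-1.]); return R2q(np.c_[np.cross(y,z),y,z])
def blob(m):
    n,l,s,c=cv2.connectedComponentsWithStats(m.astype(np.uint8)); k=1+np.argmax(s[1:,4]); return l==k
E
cat > a.py <<'E'
from h import *
z=np.load("top0.npz"); p,d=z["p"],z["d"]; C=cam("top"); P=cloud(C,d)
print("bench z", np.nanmedian(P[280:310,100:160,2]), "desk pts",P[290,350],P[290,200])
def box(m,u0,v0,u1,v1): k=np.zeros_like(m); k[v0:v1,u0:u1]=m[v0:v1,u0:u1]; return blob(k)
def show(n,m,z):
    v,u=np.nonzero(m); r=cv2.minAreaRect(np.c_[u,v].astype(np.float32)); b=cv2.boxPoints(r)
    W=plane(C,b,z); e=[np.linalg.norm(W[i]-W[i-1]) for i in (1,2)]; a=[np.degrees(np.arctan2(*(W[i]-W[i-1])[1::-1])) for i in (1,2)]
    print(n,len(u),"c",W.mean(0).round(4),"sides",np.round(e,3),"ang",np.round(a,1),"zmed/max",np.nanmedian(P[m][:,2]).round(3),np.nanmax(P[m][:,2]).round(3))
blue=hsv(p,(100,120,80),(125,255,255)); orange=hsv(p,(5,150,60),(20,255,255))
show("mat",box(blue,350,190,430,275),.003)
show("bin",box(orange,115,190,190,265),.06)
gray=hsv(p,(0,0,0),(180,255,60))
hm=box(gray&(P[...,2]>.01),160,235,190,275); show("handle",hm,.056)
yel=hsv(p,(20,150,120),(35,255,255)); show("meter",box(yel,195,200,235,265),.04)
m=(P[...,2]>.015); show("bottle",box(m,247,230,270,252),.1)
k=box(m,247,230,270,252); q=P[k]; print("bottle top pt",q[np.nanargmax(q[:,2])], np.nanmean(q[:,:2],0))
show("board",box(m,190,262,232,298),.038)
show("trafo",box(m,200,170,230,204),.04)
for lo,hi,n in (((0,150,80),(6,255,255),"gate red"),((22,150,80),(35,255,255),"paddle")):
    mm=hsv(p,lo,hi); mm[:,:250]=0; mm[:,310:]=0; mm[:110]=0; mm[215:]=0
    if mm.any(): show(n,blob(mm),.19); 
k=(P[...,2]>.12)&(P[...,2]<.3); show("disp",box(k,255,110,312,215),.25)
E
python3 a.py
python3 - <<'E'
import cv2
a=cv2.imread("pics/top0.png")[100:260,190:330]; b=cv2.imread("pics/scene0.png")[130:330,160:330]
a=cv2.resize(a,(400,457)); b=cv2.resize(b,(388,457)); cv2.imwrite("pics/crop1.png",cv2.hconcat([a,b]))
E
```

```text
bench z 0.0005211519617133176 desk pts [ 0.35991784 -0.23550416  0.00389427] [ 0.36290406  0.20568877 -0.00404848]
mat 3300 c [ 0.5344 -0.3567  0.003 ] sides [0.172 0.183] ang [ -87.  -179.5] zmed/max 0.004 0.019
bin 1844 c [0.5372 0.3324 0.06  ] sides [0.12  0.134] ang [ -57.6 -147.8] zmed/max 0.007 0.068
handle 169 c [0.4551 0.2807 0.056 ] sides [0.017 0.081] ang [ -57.6 -147.2] zmed/max 0.056 0.064
meter 328 c [0.5223 0.1631 0.04  ] sides [0.075 0.144] ang [ -88.7 -178.1] zmed/max 0.03 0.04
bottle 140 c [0.4988 0.0368 0.1   ] sides [0.034 0.036] ang [-90.2 179.9] zmed/max 0.061 0.106
bottle top pt [0.50523786 0.03944377 0.1063322 ] [0.50118682 0.03713091]
board 331 c [0.3902 0.1694 0.038 ] sides [0.051 0.082] ang [ -12.2 -103.2] zmed/max 0.025 0.046
trafo 245 c [0.64   0.1651 0.04  ] sides [0.056 0.051] ang [ -90.1 -179.5] zmed/max 0.045 0.057
gate red 113 c [ 0.6235 -0.0116  0.19  ] sides [0.018 0.063] ang [ -7.6 -97.8] zmed/max 0.173 0.185
disp 2564 c [ 0.6936 -0.0472  0.25  ] sides [0.222 0.134] ang [ -12.4 -102.9] zmed/max 0.209 0.285
```

View pics/crop1.png

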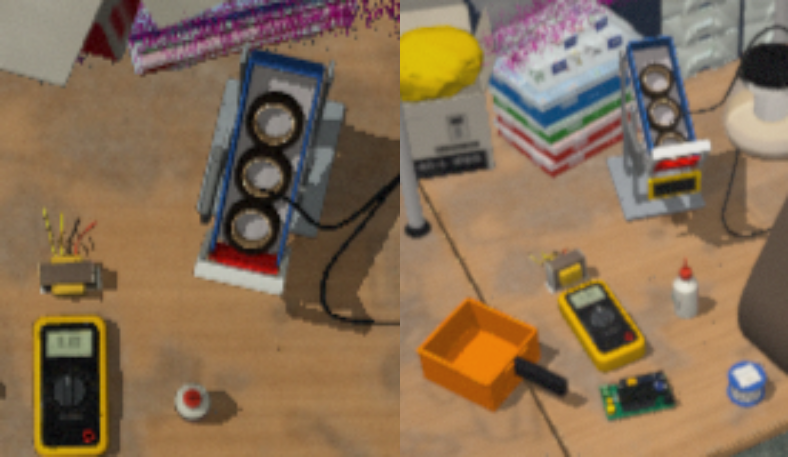

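The crop shows the chute with three rolls, the red gate, a white bar at the gate guides and the yellow paddle below it. The bottle stands about 12 cm in front. Next I measure the dispenser pose and check reach.

```bash
cat > b.py <<'E'
from h import *
z=np.load("top0.npz"); p,d=z["p"],z["d"]; C=cam("top"); P=cloud(C,d)
def rect(q):
    r=cv2.minAreaRect(q[:,:2].astype(np.float32)); return r
w=np.zeros(d.shape,bool); w[105:215,255:312]=1
blue=hsv(p,(100,90,50),(125,255,255))&w&(P[...,2]>.13)
q=P[blue]; r=rect(q); print("blue walls",len(q),r, q[:,2].min(),q[:,2].max())
k=w&(P[...,2]>.195)&(P[...,2]<.235); white=k&hsv(p,(0,0,150),(180,60,255)); 
white[:190]=0; print("white bar",white.sum(),rect(P[white]),np.median(P[white][:,2]))
# scene paddle
z=np.load("scene0.npz"); p2,d2=z["p"],z["d"]; C2=cam("scene"); P2=cloud(C2,d2)
y=hsv(p2,(20,120,80),(35,255,255)); y[:190]=0;y[225:]=0;y[:,:258]=0;y[:,300:]=0
q=P2[y]; print("paddle scene",y.sum(),np.nanmedian(q,0),np.nanmin(q,0),np.nanmax(q,0)); print(q[::6].round(3).tolist() if y.sum()<140 else "")
wb=hsv(p2,(0,0,170),(180,60,255)); wb[:185]=0;wb[205:]=0;wb[:,:260]=0;wb[:,300:]=0; q=P2[wb]; print("bar scene",wb.sum(),np.nanmedian(q,0))
E
python3 b.py
python3 - <<'E'
from h import *
def tilt(az,t):
    z=np.array([np.sin(t)*np.cos(az),np.sin(t)*np.sin(az),-np.cos(t)]); y=np.array([-np.sin(az),np.cos(az),0]); return [R2q(np.c_[np.cross(s*y,z),s*y,z]) for s in (1,-1)]
for nm,x,y in (("b0",.502,.038),("b1",.42,.42)):
    for t in (20,30):
        for zz in (.05,.18):
            az=np.arctan2(y,x); print(nm,t,zz,[None if (j:=planner.inverse_kinematics([x,y,zz],q)) is None else j.round(2) for q in tilt(az,np.radians(t))])
for nm,x,y,z,yaw in (("bin",.4526,.279,.023,122),("disp",.46,.022,.08,77.5),("disp+",.46,.022,.13,77.5),("mat",.45,-.30,.03,56),("mat0",.434,-.357,.03,90)):
    print(nm,[None if (j:=planner.inverse_kinematics([x,y,z],down(np.radians(a)))) is None else j.round(2) for a in (yaw,yaw-180)])
E
```

```text
blue walls 367 ((0.7172292470932007, -0.026791874319314957), (0.08197873830795288, 0.1768442839384079), 77.50855255126953) 0.16150109240834754 0.36761716716617765
white bar 175 ((0.6038848757743835, -0.006703708320856094), (0.0817679837346077, 0.017074022442102432), 75.64176940917969) 0.21551105862141595
paddle scene 111 [ 0.6364698  -0.02227971  0.12077982] [ 0.62147727 -0.12556436 -0.00124251] [0.77130465 0.02444762 0.13386993]
[[0.765, -0.121, 0.001], [0.63, -0.05, 0.129], [0.628, -0.03, 0.134], [0.627, -0.052, 0.125], [0.637, -0.016, 0.128], [0.63, -0.035, 0.126], [0.771, -0.04, 0.01], [0.64, 0.002, 0.129], [0.637, -0.019, 0.122], [0.623, -0.05, 0.121], [0.641, 0.005, 0.125], [0.627, -0.052, 0.112], [0.628, -0.049, 0.108], [0.623, -0.05, 0.107], [0.645, 0.022, 0.111], [0.628, -0.053, 0.093], [0.628, -0.042, 0.093], [0.635, -0.007, 0.098], [0.639, 0.01, 0.097]]
bar scene 136 [ 0.59876628 -0.01074955  0.21203682]
b0 20 0.05 [array([-0.01,  0.51,  2.37,  2.84,  0.09,  1.79]), array([-0.01,  0.51,  2.37,  2.84,  0.09, -1.35])]
b0 20 0.18 [array([-0.01,  0.22,  2.27,  0.09,  0.31, -1.
[... 381 characters left out ...]
), array([ 0.71,  0.6 ,  2.31,  3.01,  0.29, -1.51])]
b1 30 0.18 [array([ 0.71,  0.31,  2.23,  0.43,  0.09, -2.06]), array([0.71, 0.31, 2.23, 0.43, 0.09, 1.08])]
bin [array([ 0.5 ,  0.62,  2.02, -0.  ,  0.49, -1.63]), array([ 0.5 ,  0.62,  2.02, -0.  ,  0.49,  1.51])]
disp [array([-0.02,  0.46,  2.16, -0.  ,  0.53, -1.37]), array([-0.02,  0.46,  2.16, -0.  ,  0.53,  1.77])]
disp+ [array([-0.02,  0.37,  2.12, -0.  ,  0.65, -1.37]), array([-0.02,  0.37,  2.12, -0.  ,  0.65,  1.77])]
mat [array([-0.64,  0.62,  2.  , -0.  ,  0.52, -1.62]), array([-0.64,  0.62,  2.  , -0.  ,  0.52,  1.52])]
mat0 [array([-0.74,  0.64,  1.95, -0.  ,  0.55, -2.31]), array([-0.74,  0.64,  1.95, -0.  ,  0.55,  0.83])]
```

```bash
cat > c.py <<'E'
from h import *
z=np.load("scene0.npz"); p2,d2=z["p"],z["d"]; P2=cloud(cam("scene"),d2)
y=hsv(p2,(20,120,80),(35,255,255)); y[:190]=0;y[225:]=0;y[:,:258]=0;y[:,300:]=0
q=P2[y]; q=q[(q[:,2]>.085)&(q[:,2]<.135)&(q[:,0]<.66)]
vx,vy,x0,y0=cv2.fitLine(q[:,:2].astype(np.float32),cv2.DIST_HUBER,0,.01,.01).ravel()
a=np.degrees(np.arctan2(vy,vx))%180-90; print("paddle yaw",a,"mid",x0,y0,len(q))
r=np.radians(-12.5); ex=np.array([np.cos(r),np.sin(r)]); ey=np.array([-ex[1],ex[0]])
print("x",np.percentile(q[:,:2]@ex,[5,50,95]),"y",np.percentile(q[:,:2]@ey,[0,3,97,100]))
E
python3 c.py
cat > d.py <<'E'
from h import *
def pose(x,y,h,phi,s,t=25): # grasp point at height h; flange leaning along azimuth phi; closing axis horizontal, square to it
    t=np.radians(t); zt=np.array([-np.sin(t)*np.cos(phi),-np.sin(t)*np.sin(phi),-np.cos(t)]); yt=s*np.array([-np.sin(phi),np.cos(phi),0])
    return np.array([x,y,h])+arm.grip_depth*zt, R2q(np.c_[np.cross(yt,zt),yt,zt])
E
python3 - <<'E'
from d import *
for nm,x,y in (("b0",.502,.0375),("b1",.42,.42)):
  for phi in (90,-90,60,-60,120):
    for s in (1,-1):
        print(nm,phi,s,[None if (j:=planner.inverse_kinematics(*pose(x,y,h,np.radians(phi),s))) is None else j.round(2) for h in (.05,.2)])
E
```

```text
paddle yaw -13.088074 mid 0.63573426 -0.016805483 104
x [0.61835801 0.62481448 0.62896375] y [0.08281877 0.08455645 0.16092806 0.16241229]
b0 90 1 [array([ 0.3 ,  0.67,  2.02, -0.67,  0.7 , -2.27]), array([ 0.3 ,  0.43,  1.94, -0.51,  0.97, -2.51])]
b0 90 -1 [array([ 0.3 ,  0.67,  2.02, -0.67,  0.7 ,  0.88]), array([ 0.3 ,  0.43,  1.94, -0.51,  0.97,  0.63])]
b0 -90 1 [array([-0.28,  0.66,  2.07,  0.71,  0.67, -0.9 ]), array([-0.28,  0.4 ,  1.99,  0.52,  0.95, -0.63])]
b0 -90 -1 [array([-0.28,  0.66,  2.07,  0.71,  0.67,  2.24]), array([-0.28,  0.4 ,  1.99,  0.52,  0.95,  2.51])]
b0 60 1 [array([ 0.23,  0.72,  1.87, -0.4 ,  0.9 , -2.08]), array([ 0.23,  0.5 ,  1.79, -0.34,  1.17, -2.2 ])]
b0 60 -1 [array([ 0.23,  0.72,  1.87, -0.4 ,  0.9 ,  1.06]), array([ 0.23,  0.5 ,  1.79, -0.34,  1.17,  0.94])]
b0 -60 1 [array([-0.21,  0.71,  1.91,  0.42,  0.87, -1.06]), array([-0.21,  0.48,  1.83,  0.35,  1.15, -0.93])]
b0 -60 -1 [array([-0.21,  0.71,  1.91,  0.42,  0.87,  2.08]), array([-0.21,  0.48,  1.83,  0.35,  1.15,  2.21])]
b0 120 1 [array([ 0.31,  0.62,  2.2 , -1.12,  0.48, -2.31]), arra
[... 517 characters left out ...]
, 0.65, 2.1 , 1.18, 0.41, 2.55]), None]
b1 60 1 [array([ 0.8 ,  0.85,  1.51, -0.11,  1.2 , -1.76]), array([ 0.8 ,  0.68,  1.44, -0.11,  1.44, -1.79])]
b1 60 -1 [array([ 0.8 ,  0.85,  1.51, -0.11,  1.2 ,  1.38]), array([ 0.8 ,  0.68,  1.44, -0.11,  1.44,  1.36])]
b1 -60 1 [array([ 0.48,  0.7 ,  1.93,  0.74,  0.67, -0.67]), array([ 0.48,  0.47,  1.85,  0.56,  0.92, -0.41])]
b1 -60 -1 [array([0.48, 0.7 , 1.93, 0.74, 0.67, 2.47]), array([0.48, 0.47, 1.85, 0.56, 0.92, 2.73])]
b1 120 1 [array([ 0.96,  0.76,  1.75, -0.51,  0.89, -2.32]), array([ 0.96,  0.56,  1.68, -0.44,  1.14, -2.47])]
b1 120 -1 [array([ 0.96,  0.76,  1.75, -0.51,  0.89,  0.82]), array([ 0.96,  0.56,  1.68, -0.44,  1.14,  0.67])]
```

Run:
```python
from d import *
B=(.502,.0375); D=(.42,.42); phi=np.pi/2; s=-1
claw.command_gripper(1.0,25)
arm.goto([.43,-.22,.25],down(np.radians(-90)))
print(arm.observe()["t"],arm.observe()["joints"].round(2))
arm.goto(*pose(*B,.19,phi,s))
arm.line_to(pose(*B,.049,phi,s)[0],speed=.2)
claw.command_gripper(0.0,25); o=arm.observe(); print("grip",o["t"],o["grip_width"],o["finger_force"],o["wrist_force"])
arm.line_to(pose(*B,.20,phi,s)[0],speed=.2); print(arm.observe()["grip_width"])
arm.goto(*pose(*D,.18,phi,s))
arm.line_to(pose(*D,.052,phi,s)[0],speed=.2)
arm.line_to(pose(*D,.050,phi,s)[0],speed=.02)
o=arm.observe(); print("down",o["t"],o["grip_width"],o["wrist_force"],o["tool_pos"])
p,d=eyes.capture("top"); cv2.imwrite("pics/t1.png",cv2.resize(p[120:320,60:330],None,fx=2.5,fy=2.5)[:,:,::-1])
```

```text
2.1 [-0.54  0.23  1.94 -0.    0.97  1.03]
grip 4.7333 0.4001359982752041 25.10686939494917 [-1.35488596  1.81460494  8.9761374 ]
0.3985604866926268
down 8.1417 0.399847306311966 [-0.7368188   0.02116189 -0.12723982] [0.42023372 0.4122585  0.03351173]
```

View pics/t1.png

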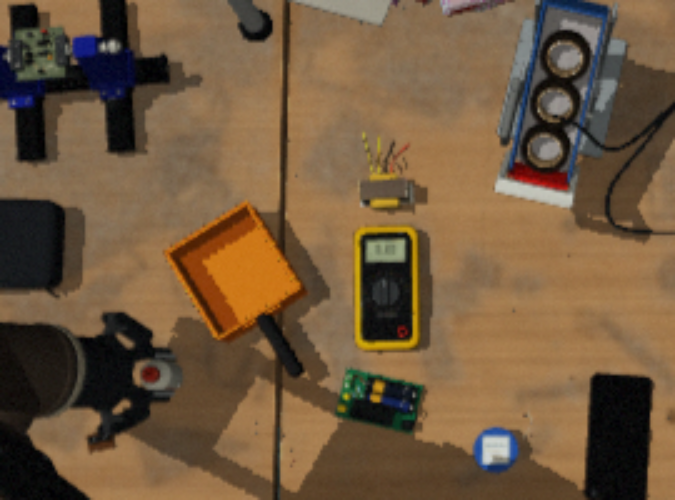

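The bottle is held upright (cap at crop 150,374), and the left desk there is clear. But the lower finger sits right over a small brown item (crop 100,440), so I'll shift the bottle about 3 cm before releasing it.

Run:
```python
from d import *
D=(.42,.42);E=(.455,.435); phi=np.pi/2; s=-1
arm.line_to(pose(*D,.075,phi,s)[0],speed=.15)
arm.line_to(pose(*E,.075,phi,s)[0],speed=.15)
arm.line_to(pose(*E,.0495,phi,s)[0],speed=.05)
o=arm.observe(); print("down",o["t"],o["grip_width"],o["wrist_force"])
claw.command_gripper(1.0,25); q=pose(*E,.05,phi,s)
zt=q2R(q[1])[:,2]; arm.line_to(q[0]-.16*zt,speed=.25)
o=arm.observe(); print(o["t"],o["tool_pos"])
# above bin, look with the wrist
arm.goto([.4526,.279,.17],down(np.radians(-58)))
st=arm.observe(); p,d=eyes.capture("wrist"); np.savez("w1.npz",p=p,d=d,pos=st["tool_pos"],q=st["orientation"]); cv2.imwrite("pics/w1.png",p[:,:,::-1])
P=cloud(cam("wrist",st),d); print(st["t"],st["tool_pos"],st["joints"].round(2))
hm=hsv(p,(0,0,0),(180,255,70))&(P[...,2]>.035)&(P[...,2]<.075)&(abs(P[...,0]-.4526)<.12)&(abs(P[...,1]-.279)<.12)
q=P[blob(hm)]; print("handle",len(q),cv2.minAreaRect(q[:,:2].astype(np.float32)),np.median(q[:,2]))
om=hsv(p,(5,150,60),(20,255,255))&(P[...,2]>.052); q=P[om]; print("rim",len(q),cv2.minAreaRect(q[:,:2].astype(np.float32)),np.median(q[:,2]))
p,d=eyes.capture("top"); cv2.imwrite("pics/t2.png",p[:,:,::-1]); P=cloud(cam("top"),d)
m=(P[...,2]>.08)&(abs(P[...,0]-E[0])<.04)&(abs(P[...,1]-E[1])<.04); print("bottle",m.sum(),P[m].mean(0),P[m][:,2].max())
```

```text
down 9.5667 0.40165024109534564 [-1.56468763 -0.18736063  3.14094498]
10.9083 [0.45455213 0.49387195 0.17687299]
11.8 [0.45272646 0.27867638 0.16965699] [ 0.49  0.39  1.93 -0.    0.82  1.51]
handle 1995 ((0.4554389715194702, 0.28589949011802673), (0.07811857014894485, 0.015344354324042797), 32.217140197753906) 0.0563231148387191
rim 4169 ((0.5213949084281921, 0.3601166903972626), (0.12136878818273544, 0.1995760202407837), 13.447620391845703) 0.059881838577535984<stdin>:18: RuntimeWarning: Mean of empty slice.
  ret = um.true_divide(
Traceback (most recent call last):
ValueError: zero-size array to reduction operation maximum which has no identity
```

View pics/w1.png

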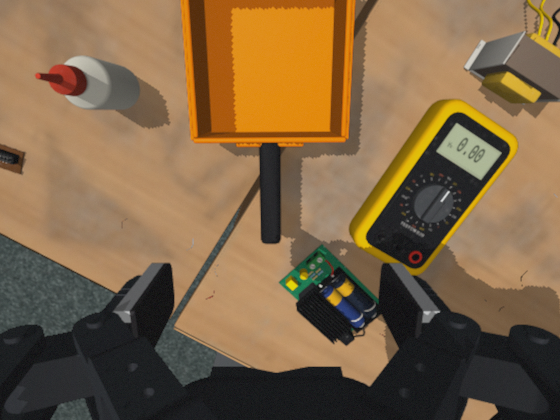

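The bottle stands upright at the left (pixel 95,82), clear of the bin. The handle runs from (270,145) to (270,242), roughly centred between the fingers. Now I grasp and lift it.

Run:
```python
from h import *
H=np.array([.4552,.2850]); yaw=np.radians(32.2)
claw.command_gripper(1.0,100); q=down(yaw-np.pi/2)
arm.goto([*H,.10],q); arm.line_to([*H,.0225],speed=.12)
print(arm.observe()["wrist_force"]); claw.command_gripper(0.0,100); o=arm.observe(); print("grip",o["t"],o["grip_width"],o["finger_force"],o["wrist_force"])
arm.line_to([*H,.1075],speed=.12); o=arm.observe(); print("lift",o["t"],o["grip_width"],o["wrist_force"],o["moment"])
p,d=eyes.capture("wrist"); P=cloud(cam("wrist",o),d)
cv2.imwrite("pics/w2.png",p[:,:,::-1])
M=q2R(q); ex=np.array([np.cos(yaw),np.sin(yaw)]); ey=np.array([-ex[1],ex[0]])
om=hsv(p,(5,150,60),(20,255,255))&(P[...,2]>.125); Q=P[om]; X=(Q[:,:2]-o["tool_pos"][:2])@ex; Y=(Q[:,:2]-o["tool_pos"][:2])@ey
A=np.c_[X,Y,np.ones(len(X))]; k=np.linalg.lstsq(A,Q[:,2],rcond=None)[0]; print("rim slope deg",np.degrees(k[:2]),k[2],np.percentile(X,[1,99]),np.percentile(Y,[1,99]),len(X))
hm=hsv(p,(0,0,0),(180,255,70))&(P[...,2]>.12)&(P[...,2]<.16); Q=P[hm];X=(Q[:,:2]-o["tool_pos"][:2])@ex; Y=(Q[:,:2]-o["tool_pos"][:2])@ey; g=(abs(Y)<.03)&(X>0); print("handle top",g.sum(),np.median(Q[g],0),np.median(Y[g]),X[g].max())
```

```text
[0.21133856 0.33813323 0.36329323]
grip 13.9333 0.17057009258181063 97.24787950515747 [-1.16708722 -0.12550292  6.43033141]
lift 14.7917 0.17168476476074968 [ 0.03924797 -1.06890022 -2.06006574] [-0.10358243  0.11959849  0.0027473 ]
rim slope deg [-1.91031088  0.01314043] 0.1412511626920504 [0.03817256 0.1003924 ] [-0.05603279  0.05633664] 25198
handle top 8286 [0.46990681 0.29507364 0.14094163] 7.656712478691603e-07 0.03924134801996421
```

View pics/w2.png

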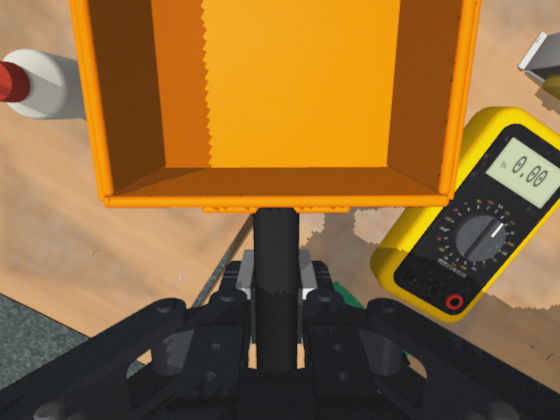

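```bash
cat > e.py <<'E'
from h import *
yd=np.radians(-12.8); EX=np.array([np.cos(yd),np.sin(yd)]); EY=np.array([-EX[1],EX[0]]); PF=np.array([.6366,-.0154]); ZP=.081
def hp(sx,sy=0,z=ZP): return [*(PF+EX*(sx-.16)+EY*sy),z]   # bin front at sx before paddle
def qd(pitch=0): # pitch rad: raises the bin's front
    return R2q(R.from_rotvec(-pitch*np.r_[EY,0]).as_matrix()@q2R(down(yd-np.pi/2)))
def slope(st):
    p,d=eyes.capture("wrist"); P=cloud(cam("wrist",st),d); om=hsv(p,(5,130,60),(20,255,255))
    c=st["tool_pos"]; Y=(P[...,:2]-c[:2])@EY; X=(P[...,:2]-c[:2])@EX
    r=[]
    for a in np.arange(.05,.15,.005):
        m=om&(X>a)&(X<a+.005)&(abs(Y)>.045)&(abs(Y)<.062)
        if m.sum()>20: r.append((a+.0025,np.percentile(P[m][:,2],90)))
    r=np.array(r); k=np.polyfit(r[:,0],r[:,1],1); print("slope deg",np.degrees(k[0]).round(2),"rim z at x=.1",np.polyval(k,.1).round(4),len(r)); return k[0],p
E
python3 - <<'E'
from e import *
arm.goto(hp(-.045,.09,.1075),qd()); o=arm.observe(); print(o["t"],o["tool_pos"]); s,_=slope(o)
arm.line_to(hp(-.045,0,.1075),speed=.15); arm.line_to(hp(-.045),speed=.1)
o=arm.observe(); s,p=slope(o); print(o["t"],o["tool_pos"],o["wrist_force"],o["moment"])
p,d=eyes.capture("top"); cv2.imwrite("pics/t3.png",cv2.resize(p[120:290,190:340],None,fx=3.5,fy=3.5)[:,:,::-1])
np.savez("t3.npz",p=p,d=d)
E
```

```text
15.55 [0.45658829 0.11744825 0.10714109]
slope deg -34.34 rim z at x=.1 0.1262 13
slope deg -34.16 rim z at x=.1 0.1 13
16.7667 [0.43651674 0.03054136 0.08085785] [ 0.78523478 -0.03498252 -0.4885665 ] [0.09037385 0.09166504 0.03183835]
```

View pics/t3.png

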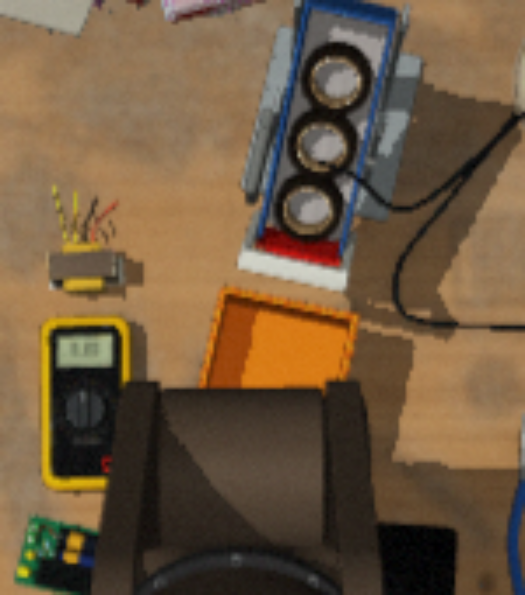

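The bin is square to the dispenser and centred on it: front rim at crop (225,290)–(355,318), white guide bar just beyond it. Next I check level from the front rim's height, then push while watching the force.

Run:
```python
from e import *
z=np.load("t3.npz"); p,d=z["p"],z["d"]; P=cloud(cam("top"),d); om=hsv(p,(5,130,60),(20,255,255))
c=arm.observe()["tool_pos"]; X=(P[...,:2]-c[:2])@EX; Y=(P[...,:2]-c[:2])@EY
for a in np.arange(.07,.17,.01):
    m=om&(X>a)&(X<a+.01)&(abs(Y)<.065)&(P[...,2]>.08); 
    if m.any(): print(round(a,2),m.sum(),np.percentile(P[m][:,2],[50,90]).round(4),np.round([Y[m].min(),Y[m].max()],3))
st=arm.observe(); p,d=eyes.capture("wrist"); P=cloud(cam("wrist",st),d); om=hsv(p,(5,130,60),(20,255,255)); X=(P[...,:2]-c[:2])@EX; Y=(P[...,:2]-c[:2])@EY
for a in np.arange(.036,.12,.01):
    m=om&(X>a)&(X<a+.01)&(abs(Y)>.045)&(abs(Y)<.065); 
    if m.any(): print("w",round(a,3),m.sum(),np.percentile(P[m][:,2],[50,95]).round(4))
```

```text
0.07 1 [0.1197 0.1197] [0.053 0.053]
0.08 10 [0.117  0.1229] [0.049 0.054]
0.09 11 [0.1183 0.1211] [0.05  0.055]
0.1 10 [0.1148 0.1206] [-0.054  0.055]
0.11 19 [0.1162 0.1199] [-0.058  0.055]
0.12 20 [0.1165 0.1209] [-0.057  0.055]
0.13 18 [0.119  0.1241] [-0.058  0.055]
0.14 17 [0.1175 0.1213] [-0.058  0.056]
0.15 131 [0.1124 0.1209] [-0.056  0.056]
0.16 35 [0.1178 0.1223] [-0.057  0.051]
w 0.036 2482 [0.1101 0.1196]
w 0.046 4658 [0.1026 0.1194]
w 0.056 4967 [0.103  0.1193]
w 0.066 5329 [0.1033 0.1193]
w 0.076 5712 [0.1035 0.1193]
w 0.086 6140 [0.1039 0.1193]
w 0.096 4290 [0.09   0.1185]
w 0.106 1048 [0.0639 0.0827]
```

The bin is level (rim 0.119 to 0.12 m throughout). Pushing.

Run:
```python
from e import *
f0=arm.observe()["wrist_force"][:2]@EX
arm.line_to(hp(-.012),speed=.08); c=None
for s in np.arange(-.009,.016,.003):
    arm.line_to(hp(s),speed=.05); f=f0-arm.observe()["wrist_force"][:2]@EX; print(round(s,3),round(float(f),2),end="; ")
    if f>1.2: c=s; break
print("contact",c)
if c is not None:
    for s in (c+.012,c+.018,c+.0225):
        arm.line_to(hp(s),speed=.06); print(round(s,4),round(float(f0-arm.observe()["wrist_force"][:2]@EX),2))
    for i in range(3):
        arm.dwell(.6); o=arm.observe(); print(o["t"],o["wrist_force"].round(2),o["moment"].round(2))
p,d=eyes.capture("top"); np.savez("t4.npz",p=p,d=d); cv2.imwrite("pics/t4.png",cv2.resize(p[120:290,190:340],None,fx=3.5,fy=3.5)[:,:,::-1])
```

```text
-0.009 0.14; -0.006 -0.73; -0.003 0.08; 0.0 -0.08; 0.003 2.21; contact 0.003000000000000001
0.015 2.35
0.021 2.87
0.0255 4.5
20.1833 [-4.67  1.05 -5.19] [ 0.36  1.3  -0.1 ]
20.7833 [-3.92  0.86 -5.68] [ 0.32  1.32 -0.11]
21.3833 [-4.57  1.31 -5.82] [ 0.32  1.3  -0.07]
```

View pics/t4.png

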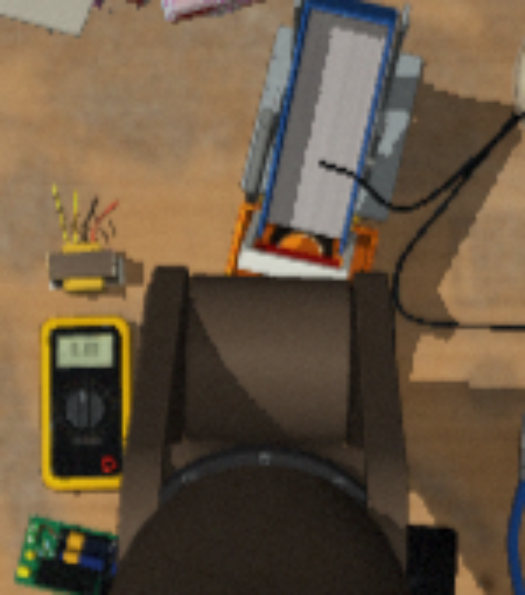

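The chute is empty, with a black arc of roll visible just past the gate (crop 300,245). I check with the wrist camera that all three are fully in the bin.

Run:
```python
from e import *
st=arm.observe(); p,d=eyes.capture("wrist"); np.savez("w5.npz",p=p,d=d,pos=st["tool_pos"],q=st["orientation"]); cv2.imwrite("pics/w5.png",p[:,:,::-1])
P=cloud(cam("wrist",st),d); c=st["tool_pos"]; X=(P[...,:2]-c[:2])@EX; Y=(P[...,:2]-c[:2])@EY; om=hsv(p,(5,130,60),(20,255,255))
for a in np.arange(.036,.12,.02):
    m=om&(X>a)&(X<a+.02)&(abs(Y)>.045)&(abs(Y)<.065); print(round(a,3),np.percentile(P[m][:,2],95).round(4) if m.any() else None)
bk=hsv(p,(0,0,0),(180,255,60))&(X>.045)&(X<.22)&(abs(Y)<.06); print("tape z",np.percentile(P[bk][:,2],[2,50,98]) if bk.any() else None, "X max",X[bk].max())
```

```text
0.036 0.1186
0.056 0.1183
0.076 0.1182
0.096 0.1172
0.116 None
tape z [0.08472737 0.09761294 0.10822307] X max 0.10501263323404395
```

View pics/w5.png

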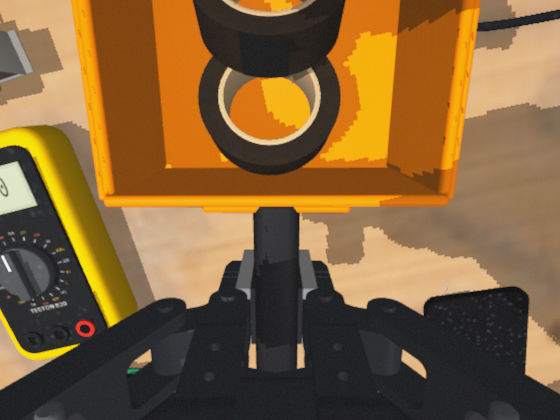

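The wrist view shows one roll lying flat at the rear (270,105) and another resting on or behind it (270,30). The front part is out of view, so I use the top view's depth for the remaining dark arc.

Run:
```python
from e import *
z=np.load("t4.npz"); p,d=z["p"],z["d"]; P=cloud(cam("top"),d)
o=PF+EX*.0075; X=(P[...,:2]-o)@EX; Y=(P[...,:2]-o)@EY
for v in range(183,197):
    print(v,[f"{X[v,u]*1e3:.0f},{Y[v,u]*1e3:.0f},{P[v,u,2]*1e3:.0f},{p[v,u].tolist()}" for u in range(266,288,4)])
z=np.load("w5.npz"); p,d=z["p"],z["d"]; P=cloud(cam("wrist",dict(tool_pos=z["pos"],orientation=z["q"])),d); X=(P[...,:2]-o)@EX; Y=(P[...,:2]-o)@EY
for v in range(0,180,15): print(v,[f"{X[v,u]*1e3:.0f},{P[v,u,2]*1e3:.0f},{p[v,u].tolist()}" for u in (215,235,270,300,325)])
```

```text
183 ['3,30,144,[71, 54, 49]', '5,19,148,[96, 91, 90]', '7,8,150,[166, 161, 159]', '10,-3,148,[167, 162, 158]', '12,-13,151,[166, 160, 156]', '13,-24,153,[162, 159, 153]']
184 ['14,32,71,[103, 42, 9]', '2,18,147,[61, 57, 55]', '5,8,146,[151, 146, 143]', '6,-3,153,[162, 157, 155]', '9,-14,152,[166, 157, 155]', '13,-25,144,[164, 159, 155]']
185 ['13,32,64,[148, 64, 13]', '3,18,128,[13, 12, 8]', '3,7,143,[90, 86, 81]', '3,-4,153,[145, 137, 136]', '7,-15,148,[162, 158, 152]', '9,-25,149,[161, 155, 152]']
186 ['10,31,62,[157, 72, 15]', '1,18,126,[15, 16, 12]', '2,7,134,[94, 61, 26]', '1,-4,149,[83, 77, 67]', '4,-15,147,[140, 136, 132]', '6,-26,149,[166, 162, 155]']
187 ['7,30,63,[152, 69, 12]', '-2,17,128,[25, 19, 10]', '1,6,124,[186, 113, 32]', '2,-5,129,[101, 69, 46]', '3,-16,136,[47, 43, 39]', '4,-26,146,[150, 140, 133]']
188 ['4,30,63,[127, 54, 11]', '-5,17,126,[95, 63, 31]', '9,7,64,[218, 125, 20]', '11,-4,67,[142, 75, 24]', '2,-16,131,[22, 19, 16]', '15,-27,75,[114, 62, 27]']
189 ['0,29,69,[114, 35, 7]', '-8,16,129,[168, 96, 35]', '6,6,64,[220, 124, 19]', '9,-5,65,[158, 71, 6]', '-1,
[... 2048 characters left out ...]
, '-64,61,[246, 181, 23]', '-64,63,[244, 172, 35]', '-65,88,[53, 44, 39]']
105 ['-71,90,[54, 47, 38]', '-71,63,[219, 118, 21]', '-71,62,[246, 182, 19]', '-71,61,[246, 180, 16]', '-71,91,[59, 51, 42]']
120 ['-76,93,[59, 49, 40]', '-77,62,[219, 116, 14]', '-77,62,[220, 118, 19]', '-77,62,[246, 181, 21]', '-76,93,[55, 47, 41]']
135 ['-81,94,[56, 48, 42]', '-81,96,[56, 46, 40]', '-84,62,[219, 114, 12]', '-81,95,[130, 111, 84]', '-81,95,[53, 44, 38]']
150 ['-91,62,[219, 116, 19]', '-86,97,[58, 50, 42]', '-86,97,[57, 50, 41]', '-87,97,[55, 48, 42]', '-91,62,[219, 117, 16]']
165 ['-98,62,[218, 116, 15]', '-98,62,[188, 100, 25]', '-92,98,[48, 40, 32]', '-94,85,[37, 32, 29]', '-98,62,[220, 117, 18]']
```

All remaining tape surfaces lie at z ≤ 0.132, below the lip (0.145) and inside the bin walls. A slow retreat should clear the gate.

Run:
```python
from e import *
arm.line_to(hp(-.045),speed=.05); arm.dwell(.2); o=arm.observe(); print(o["t"],o["wrist_force"].round(2),o["moment"].round(2),o["grip_width"])
p,d=eyes.capture("top"); np.savez("t6.npz",p=p,d=d); w,dw=eyes.capture("wrist"); s,_=eyes.capture("scene")
t=cv2.resize(p[150:250,210:310],(500,500)); s=cv2.resize(s[150:280,230:330],(300,390)); w=cv2.resize(w[:200],(300,110)); r=np.zeros((500,300,3),np.uint8); r[:390]=s; r[390:]=w
cv2.imwrite("pics/t6.png",np.hstack([t,r])[:,:,::-1])
```

```text
23.2417 [-0.51 -0.53 -3.17] [0.07 0.28 0.05] 0.1713355992253976
```

View pics/t6.png

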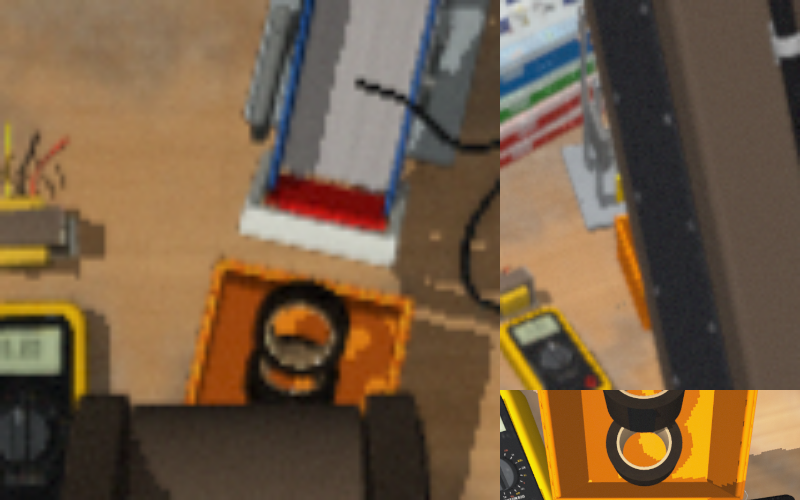

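The gate is shut again and the chute is empty. All three rolls are in the bin: the front one on top at crop (300,330), one under it at (290,375), and the rear one in the wrist inset. Nothing lies on the bench, so I take the bin to the mat.

Run:
```python
from e import *
z=np.load("t6.npz"); P=cloud(cam("top"),z["d"]); dk=hsv(z["p"],(0,0,0),(180,255,45)); m=dk&(P[...,1]<-.06)&(P[...,1]>-.42)&(P[...,0]<.66)&(P[...,0]>.5); print("dark z",m.sum(),np.percentile(P[m][:,2],[5,50,95]))
M=np.array([.5344,-.3567])+[-.1,0]; q0=down(-np.pi/2)
print(planner.inverse_kinematics([*M,.03],q0))
arm.line_to([.437,-.08,.081],speed=.15)
arm.line_to([*M,.10],speed=.15,rotation=q0); o=arm.observe(); print(o["t"],o["tool_pos"],o["joints"].round(2))
arm.line_to([*M,.034],speed=.08); f0=arm.observe()["wrist_force"][2]
for h in np.arange(.031,.0225,-.0015):
    arm.line_to([*M,h],speed=.03); f=arm.observe()["wrist_force"][2]-f0; print(round(h,4),round(f,2),end="; ")
    if f>2.5: break
p,d=eyes.capture("top"); cv2.imwrite("pics/t7.png",cv2.resize(p[170:310,300:480],None,fx=4,fy=4)[:,:,::-1])
print(arm.observe()["t"],arm.observe()["moment"])
P=cloud(cam("top"),d); om=hsv(p,(5,130,60),(20,255,255))&(P[...,2]>.05)&(P[...,0]<.65)&(abs(P[...,1]+.35)<.12); print(om.sum(),cv2.minAreaRect(P[om][:,:2].astype(np.float32)),np.median(P[om][:,2]))
```

```text
dark z 127 [0.00105834 0.00715151 0.24598105]
[-7.41427193e-01  6.37401068e-01  1.95101097e+00 -4.44089210e-16
  5.53180619e-01  8.29369134e-01]
26.275 [ 0.43435663 -0.35607827  0.09994618] [-0.74  0.53  1.92  0.    0.7   0.83]
0.031 -0.4; 0.0295 -0.7; 0.028 0.5; 0.0265 -0.08; 0.025 16.51; 28.55 [0.42290491 0.52320521 0.03369749]
219 ((0.4596925973892212, -0.35861554741859436), (0.27161863446235657, 0.11639606207609177), 0.0686807855963707) 0.06350321896529909
```

View pics/t7.png

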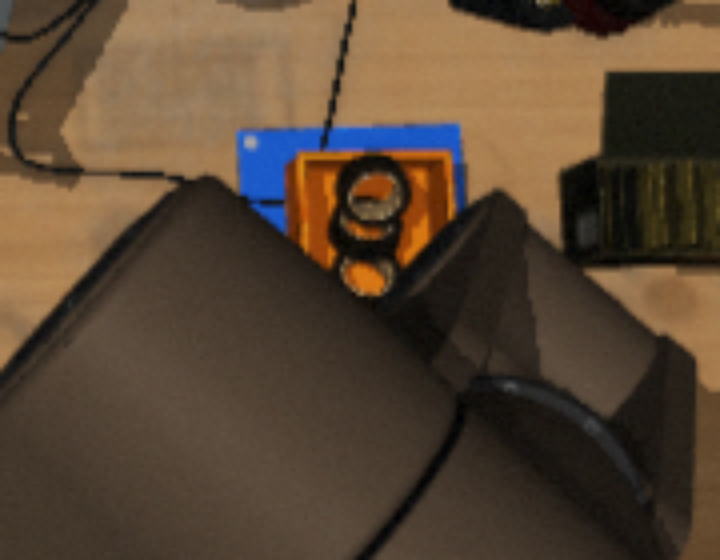

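All three rolls show in the bin (crop 372,190; 365,235; 365,275), which sits square on the mat. Its rim centre measures about (0.535, -0.359) against the mat's (0.534, -0.357). I release, retreat and verify.

Run:
```python
from e import *
x,y,zz=arm.observe()["tool_pos"]
arm.line_to([x,y,zz+.0008],speed=.01); claw.command_gripper(0.6); arm.dwell(.2)
arm.line_to([x,y,.20],speed=.12); arm.goto([.30,-.50,.30],down(-np.pi/2)); arm.dwell(.3)
p,d=eyes.capture("top"); cv2.imwrite("pics/t8.png",p[:,:,::-1]); P=cloud(cam("top"),d); print(arm.observe()["t"],arm.observe()["tool_pos"])
om=hsv(p,(5,130,60),(20,255,255))&(P[...,2]>.05)&(P[...,2]<.08)&(abs(P[...,0]-.53)<.1)&(abs(P[...,1]+.35)<.1); print("rim",om.sum(),cv2.minAreaRect(P[om][:,:2].astype(np.float32)),np.median(P[om][:,2]))
m=(P[...,2]>.04)&(abs(P[...,0]-.455)<.03)&(abs(P[...,1]-.435)<.03); print("bottle",m.sum(),P[m].mean(0) if m.any() else None)
```

```text
32.3167 [ 0.30057726 -0.49944328  0.29966196]
rim 399 ((0.5343142151832581, -0.3585611581802368), (0.11587806791067123, 0.12301287055015564), 89.3659439086914) 0.06281984102299543
bottle 147 [0.45436335 0.42973844 0.06493304]
```

View pics/t8.png

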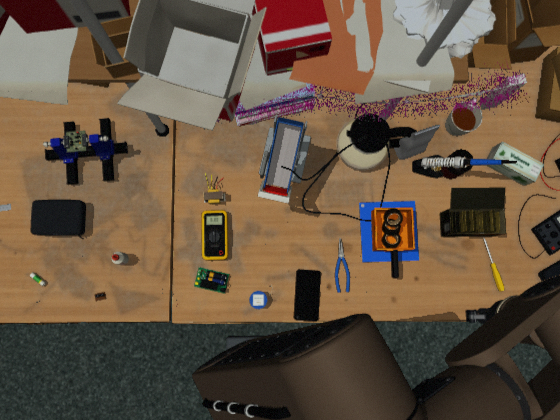

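The final view shows the bin in the middle of the mat (393,230) with all the rolls inside. The bottle stands at (118,258), the chute is empty, and everything else is where it was.

```bash
python3 -c "
from plant import arm
print(arm.hand_in())"
```

```text
the job is handed in; nothing more can be done
None
```

The job is handed in at about 32 s of robot time: the glue bottle stands upright about 48 cm from the mouth, and the bin with all three rolls sits released in the middle of the blue mat (about 2 mm off centre), with nothing else seen to have moved.

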